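# Shut the lubricator drawer, then snap and hold the grease coupler on its nipple

## Task

The small bench lubricator has been loaded with cartridges: first push its open drawer fully home until it seats at its detent. Then take the grease coupler out of its drip cup, press it squarely onto the tilted filling nipple on top of the lubricator until it snaps over the catches, and push it fully down against the valve spring until its rim is on the nipple's collar. Finish while still holding the coupler pressed fully down there, without letting go, and leave the bottle, the cutters and the tape roll where they are.

Things in the scene. Friction and masses are not known exactly. Their poses are not given: they have to be found in the camera images.
- lubricator: Fixed grey metal box, 140 deep (x) x 130 wide (y) x 70 mm high. Origin: centre of its underside, on the bench. Its -x side is the front with the drawer, facing the robot; z is up. It stands left or right of the work area, turned up to 0.25 rad either way.
- drawer (a joint): Opening of the cartridge drawer in m: 0 = home against its stop, 0.055 = fully out. Pushing towards the lubricator's +x closes it; it stays where it is left. It slides with about 1 N; from 11 to 4 mm from home a spring detent resists with up to about 4 N, then gives way and holds it home. Home means within 3 mm of 0.
- drawer_face (a point): Centre of the front face of the drawer's black grip ledge (70 mm wide, 14 high, front face 12 mm ahead of the aluminium panel, which is 122 mm wide, 9 to 63 mm above the bench). 46 mm above the bench, moves with the drawer, axes as the lubricator's; 90 mm in front of its origin when home. Push it towards +x.
- nipple: Steel filling nipple fixed on top of the lubricator. Origin: centre of its round 34 mm collar's upper face, about 96 mm above the bench. z: the nipple's axis, outwards, leaning 0.5 rad from vertical towards the lubricator's front. Stem 16 mm thick to z = 24 mm, tapering to 9 mm at 31 mm; 6 mm valve pin out to 44 mm; four sprung catch balls at z = 18 mm, 24 mm across.
- valve_pin (a joint): How far the sprung valve pin in the nipple's tip is pushed in, in m: 0 = out, about 0.011 with the coupler fully down on the collar. Spring: 2 N at first, plus 0.8 N per mm, so about 11 N fully down.
- coupler: Loose grease coupler, 0.22 kg, turned, 98 mm long, upright in the drip cup at the start. Origin: centre of its open mouth (lower end); z: its axis, towards the grip. Steel barrel 36 mm thick to z = 45 mm, flange 46 mm thick to 51 mm (fingertips may push on it), black grip 28 mm thick from 51 to 98 mm. Mouth 26 mm, funnelling to a 19 mm lip at z = 3.5 to 5.5 mm, then 24 mm bore.
- coupler_mouth (a point): The same point as the coupler's origin, z axis along the coupler. Fully down it lies at the nipple's origin, z axes in line. On the way, with its height above the collar: 44 mm pin enters, 20 to 14 mm the lip squeezes the catch balls in (3 to 10 N, more if askew), by 8 mm they have snapped out behind it, 11 to 0 mm the valve spring pushes back (2 to 11 N); if let go it springs back 8 mm.
- cup: Fixed aluminium drip cup, 52 mm outer, 44 mm inner diameter, 30 mm high, on a 68 mm foot, inner floor 4 mm above the bench; the coupler stands in it mouth down, its flange 49 to 55 mm above the bench. Origin: centre of its underside. It stands on the other side of the work area from the lubricator.
- flux_bottle: Small dark dropper bottle standing upright behind the work, 25 mm diameter, 79 mm high. Origin: centre of its underside. Leave alone.
- side_cutters: Red-handled cutters lying flat between cup and lubricator, 148 x 47 x 14 mm. Origin: centre of the underside. Leave alone.
- masking_tape: Roll of masking tape lying flat in front, 58 mm diameter, 25 mm high. Origin: centre of the underside. Leave alone.

How it is judged:
On the way, in this order (a step that is already met when the one before it is completed fails the run):
1. the drawer is home at its detent (value of joint drawer below 0.003 m), for 0.2 s.
2. the coupler has snapped over the nipple's catches, squarely, with the drawer still home (z of coupler in the frame of nipple between -0.004 and 0.008 m and distance between coupler and nipple below 0.01 m and angle between the z axis of coupler and the z axis of nipple, either way round below 0.12 rad and value of joint drawer below 0.003 m), for 0.1 s.
At the end, for the whole second after the job is handed in: The fingers still hold the coupler (over 2 N) fully down on the nipple: mouth within 3 mm of the collar along the axis and 5 mm of its centre, axes within 0.12 rad, valve pin pushed in over 8 mm, coupler at rest; the drawer is still home within 3 mm (z of coupler in the frame of nipple between -0.004 and 0.003 m and distance between coupler and nipple below 0.005 m and angle between the z axis of coupler and the z axis of nipple, either way round below 0.12 rad and value of joint drawer below 0.003 m and value of joint valve_pin above 0.008 m and contact force between the fingers and coupler above 2 N and linear speed of coupler below 0.02 m/s); the arm keeps its last pose, push and grip.
It fails at once if the flux bottle is pushed away or knocked over (distance of flux_bottle from where it was at the start of the episode above 0.03 m or angle between flux_bottle's own z axis and vertical above 0.5 rad).
It fails at once if the side cutters is pushed away or knocked over (distance of side_cutters from where it was at the start of the episode above 0.03 m or angle between side_cutters's own z axis and vertical above 0.5 rad).
It fails at once if the masking tape is pushed away or knocked over (distance of masking_tape from where it was at the start of the episode above 0.03 m or angle between masking_tape's own z axis and vertical above 0.5 rad).
It also fails if it takes over 61 s, if anything falls off the work surface, if the arm or the gripper's body presses on something with over 40 N, if the wrist force passes 120 N, or if a joint passes its speed limit or range.

## Robot

A 7-joint arm with a two-finger parallel gripper is mounted at the origin on a cart in front of the work surface, level with it; the furniture and walls round the work are solid. World frame = base frame: x ahead of the robot, y to its left, z up, the work surface at z = 0. Lengths are in m, angles in rad, forces in N, time in s.
With the tool pointing down it reaches from about 0.35 to 0.9 m from the base axis. Payload 8.1 kg.
Tool frame: the origin (TCP) lies midway between the tips of the shut fingers; the grasp point (between the pads) lies 19 mm behind it; z points along the fingers, y is the line along which they close (so a half turn about z gives the same grasp; the last joint's range is limited). The gripper opens to 92 mm and grips with 3 to 60 N. Pads are 19 mm wide; open, the fingers measure 130 mm over their backs; the gripper's body (75 mm by 190 mm) begins 47 mm behind the grasp point.
Start: joints at [1.099, 0.434, 0.025, 1.573, -0.012, 1.134, -0.075], TCP at [0.225, -0.583, 0.227] pointing down, gripper open.
Joint ranges: [-2.62, 2.62], [-0.44, 2.09], [-1.27, 1.32], [0.08, 2.57], [-1.32, 4.46], [0.12, 2], [-2.74, 2.74]. Speed limits (rad/s): [2.22, 2.22, 3.01, 3.01, 3.14, 3.14, 3.14].

## Interface

Orientations are given as a rotation vector (axis times angle).
In Python, from cell import arm gives the robot as it stands.
- The arm moves only by the tool arm_command, never from a script. Its arguments are lists of equal length, an entry for each row: "dp": the shift along the tool's x, y, z in units of 25 mm (1.0 is 25 mm), a list of three; "angular": the turn, a rotation vector about the tool's x, y, z in units of 0.15 rad (1.0 is 0.15 rad), a list of three; "claw": the opening, from 0 (shut) to 1 (fully open). In form: {"dp": [[x, y, z], ...], "angular": [[rx, ry, rz], ...], "claw": [claw, ...]}. A call has 1 to 10 rows; each row shifts and turns the commanded pose from where the row before left it, along the tool's axes as they then stand; what a row does not reach is not made up. A row lasts 1/10 s, in which the tool goes at most 50 mm and 8.59 degrees, less where a joint would pass 70% of its speed; a pose out of reach is approached as far as the arm can. A call with a number of a shift or a turn outside -1 to 1 is refused whole. A call with a gripper value outside its range is refused whole. The fingers move at their own pace and stop on an object; "force" is the grip in N (left out, the last holds). Time passes only in rows, so rows that do not move let the fingers close. It gives the time, the measured TCP pose, the force, the opening and the grip force at its end, in the units of the state.
- arm.observe(): the state, without advancing time (a new reading comes with each control period).
- arm.get_image(name): name is "scene" or "top"; returns a dict with "frame" (420x560x3 uint8, red, green, blue), "z_map" (420x560 float32, m along the optical axis (not along the pixel's ray), 0 where there is no reading), "K" (3x3 intrinsics, pixels), "k1" (the pictures are not rectified: a ray, as slopes to the right and down, at radius r is drawn at 1 + k1 r^2 times it, then the intrinsics apply), "R" (3x3) and "t" (3): a world point X has camera coordinates R X + t. Camera axes: x right, y down, z forward; pixel columns grow to the right and rows downward; lengths in m; the calibration is good to about 2 mm. A picture is of the moment at which its call begins.
- arm.sign_off(): hands the job in; it is judged then, once.
The state is a dict: "clock": time; "joints": joint angles; "dq": joint speeds; "joint_efforts": joint torques, N m; "position": TCP position; "ee_rot": TCP orientation; "force": force on the tool from outside, world axes, zero at the start; "ft_torque": the same for the moment, N m; "width": opening from 0.0 (shut) to 1.0 (fully open); "gripper_force": force on a finger pad.
Only numpy, scipy, OpenCV 4.12 (cv2) and the standard library are available. Lean on these libraries where they do the work, as an engineer would, in place of code of your own. Each camera call takes 0.05 s, during which the arm holds its last target. There are 200 camera calls.

## Working session

There is one attempt and no reset: what is moved stays moved. The work goes in short steps, Python scripts to look and compute and a tool call to move; the robot and the scene stay as the last step left them, time stands still between calls to the robot, and variables do not carry over. Pictures are saved under pics/ and viewed, at most 10 in all, crops included, and the job is handed in when it is done.

Besides the shell and the picture viewer there is one more tool, called after ">>>" by a JSON object that holds its "name" and its "arguments", one argument or row to a line. arm_command: Moves the arm, as the interface text tells. Its arguments: {"type":"object","properties":{"dp":{"type":"array","items":{"type":"array","items":{"type":"number"}}},"angular":{"type":"array","items":{"type":"array","items":{"type":"number"}}},"claw":{"type":"array","items":{"type":"number"}},"force":{"type":"number"}},"required":["dp","angular","claw"]}

```bash
ls; mkdir -p pics; cat > h.py <<'E'
import numpy as np, cv2
from cell import arm
def cloud(im):
    z=im["z_map"];K=im["K"];h,w=z.shape
    u,v=np.meshgrid(np.arange(w),np.arange(h))
    a=(u-K[0,2])/K[0,0];b=(v-K[1,2])/K[1,1];x,y=a.copy(),b.copy()
    for _ in range(8):
        s=1+im["k1"]*(x*x+y*y);x,y=a/s,b/s
    C=np.stack([x*z,y*z,z],-1)
    W=(C-im["t"])@im["R"]; W[z==0]=np.nan
    return W
E
python3 - <<'E'
from h import *
for n in("scene","top"):
    im=arm.get_image(n);cv2.imwrite(f"pics/{n}0.png",im["frame"][...,::-1]);np.savez(f"{n}0.npz",**im)
    print(n,-im["R"].T@im["t"],im["k1"],im["K"][0,0],(im["z_map"]>0).mean())
print(arm.observe())
E
```

```text
pics
scene [0.19670578 0.39402849 0.7348894 ] 0.04519343888748799 482.183422957775 0.9960034013605442
top [0.54972797 0.02753875 0.95465547] -0.02033541600770826 410.4330990565105 0.9961947278911565
{'clock': 0.1, 'joints': array([ 1.09943557,  0.43513968,  0.02501002,  1.57398989, -0.01162015,
        1.13402264, -0.07509519]), 'dq': array([ 0.00069275, -0.0033982 ,  0.0007088 , -0.00294249,  0.00023329,
        0.00104858,  0.00039614]), 'joint_efforts': array([ 3.19435312e-03, -6.69134831e+01,  9.88081768e-01, -3.15147614e+01,
       -6.03744364e-02,  3.73524881e-02,  5.97681469e-05]), 'position': array([ 0.22505918, -0.58258095,  0.22603862]), 'ee_rot': array([-3.08703466e+00, -5.75558300e-01,  5.99080521e-04]), 'force': array([0.05682264, 0.69573427, 0.36250398]), 'ft_torque': array([-0.02041391, -0.00701507, -0.02392444]), 'gripper_force': 0.0, 'width': 1.001620668662868}
```

View pics/scene0.png

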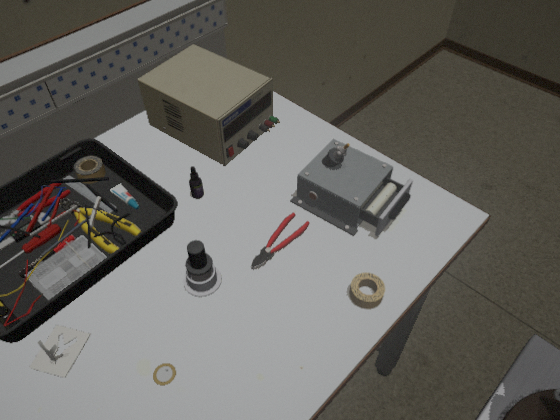

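View pics/top0.png

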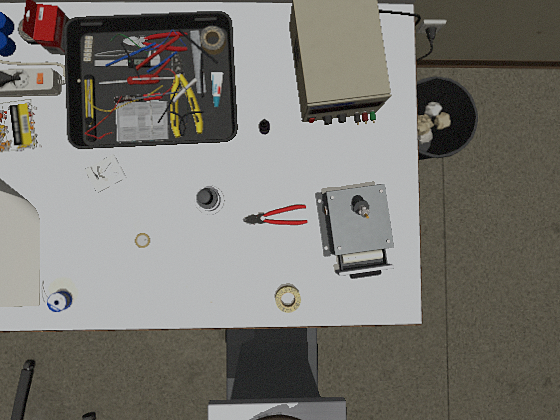

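The scene view shows the lubricator at (345,185) with its drawer open at (390,205), the coupler in its cup at (200,270), and cutters between them. The top view has the coupler at (208,197), the nipple at (361,205), the drawer ledge at (365,273), the bottle at (264,126) and the tape at (288,297).

```bash
python3 - <<'E'
from h import *
T=dict(np.load("top0.npz"));S=dict(np.load("scene0.npz"))
for n,im in(("top",T),("scene",S)):
    W=cloud(im);z=W[...,2]; x,y=W[...,0],W[...,1]
    # lubricator lid
    m=(abs(z-.07)<.006)&(y<-.05)&(y>-.35)&(x>.35)&(x<.72)
    m=cv2.morphologyEx(m.astype(np.uint8),cv2.MORPH_OPEN,np.ones((5,5)))
    k,l,st,_=cv2.connectedComponentsWithStats(m);i=1+st[1:,4].argmax()
    P=W[l==i];print(n,"lid",st[i],np.median(P[:,2]),cv2.minAreaRect((P[:,:2]*1000).astype(np.float32)))
    # coupler top
    m=(z>.094)&(z<.112)&(y>-.0)&(y<.35)&(x>.4)&(x<.7); P=W[m]
    print("grip",m.sum(),np.median(P,0), cv2.minEnclosingCircle((P[:,:2]*1000).astype(np.float32)))
    m=(z>.047)&(z<.06)&(y>-.0)&(y<.35)&(x>.4)&(x<.7); P=W[m]
    print("flange",m.sum(),np.median(P,0), cv2.minEnclosingCircle((P[:,:2]*1000).astype(np.float32)))
    m=(z>.10)&(y<-.05)&(y>-.35)&(x>.38)&(x<.63); P=W[m]
    print("nipple",m.sum(),P.mean(0), P[P[:,2].argsort()[-5:]])
    m=(abs(z-.05)<.008)&(y<-.05)&(y>-.35)&(x<.46)&(x>.3)
    P=W[m]; print("ledge",m.sum(),P.min(0),P.max(0),cv2.minAreaRect((P[:,:2]*1000).astype(np.float32)))
W=cloud(T)
for u,v in((264,126),(288,285),(361,205),(365,273),(285,212),(205,180),(300,400),(380,60),(340,110)):print(u,v,W[v,u])
E
```

```text
top lid [ 326  185   67   70 3446] 0.07121005261572391 ((568.6806640625, -183.43338012695312), (140.24974060058594, 130.89186096191406), 6.755083084106445)
grip 148 [0.61908603 0.14980822 0.10224664] ((618.8259887695312, 150.01812744140625), 13.901227951049805)
flange 165 [0.61202669 0.14359112 0.0555051 ] ((618.885986328125, 150.37820434570312), 23.04717445373535)
nipple 167 [ 0.59072297 -0.17926978  0.11339151] [[ 0.57336634 -0.18107298  0.13591561]
 [ 0.57332715 -0.18294039  0.13656567]
 [ 0.57131868 -0.1807149   0.13716875]
 [ 0.56927622 -0.18259426  0.1376084 ]
 [ 0.57125618 -0.18233796  0.13875601]]
ledge 179 [ 0.43912117 -0.23217779  0.04287587] [ 0.45951324 -0.1368172   0.05759619] ((449.1102600097656, -184.4722137451172), (95.37598419189453, 20.188438415527344), 89.55795288085938)
scene lid [ 299  140   90   67 3060] 0.06960311919936424 ((568.6583862304688, -180.3724822998047), (141.71763610839844, 132.011474609375), 7.440202236175537)
grip 218 [0.61547218 0.15370533 0.10131672] ((617.7760009765625, 152.04359436035156), 14.893260955810547)
flange 269 [0.60769634 0.16028215 0
[... 240 characters left out ...]
 0.57272776 -0.18052051  0.13601907]
 [ 0.57113023 -0.18138995  0.13643264]]
ledge 308 [ 0.43798759 -0.25344668  0.0423882 ] [ 0.45985401 -0.13261172  0.05793981] ((448.90985107421875, -193.03817749023438), (21.767425537109375, 120.84687042236328), 0.07861662656068802)
264 126 [0.77621165 0.02197895 0.05871091]
288 285 [ 0.41882346 -0.03045035 -0.00242535]
361 205 [ 0.59749087 -0.17933649  0.10293949]
365 273 [ 0.44972906 -0.19807829  0.05116712]
285 212 [ 5.88506379e-01 -2.53071838e-02  5.04083141e-04]
205 180 [6.64712486e-01 1.59871343e-01 2.86391298e-04]
300 400 [ 0.14984012 -0.05590569 -0.01178969]
380 60 [ 0.89364741 -0.21701592  0.13531297]
340 110 [ 0.80709018 -0.14402837  0.07500488]
```

```bash
cat >> h.py <<'E'
from scipy.spatial.transform import Rotation as Ro
YAW=.124; O=np.array([.5687,-.182,0]); RL=Ro.from_euler('z',YAW).as_matrix()
AX=RL@[-np.sin(.5),0,np.cos(.5)]
def go(p,tilt=0,yaw=YAW):
    """remaining shift (units, in present tool axes) and turn (units)"""
    s=arm.observe();R=Ro.from_rotvec(s["ee_rot"]).as_matrix()
    T=Ro.from_euler('z',yaw).as_matrix()@np.array([[np.cos(tilt),0,np.sin(tilt)],[0,-1,0],[np.sin(tilt),0,-np.cos(tilt)]])
    print("pos",s["position"].round(4),"shift",(R.T@(np.array(p)-s["position"])/.025).round(2),
      "shift after turn",(T.T@(np.array(p)-s["position"])/.025).round(2),"turn",(Ro.from_matrix(R.T@T).as_rotvec()/.15).round(2),"F",s["force"].round(1),"t",s["clock"])
E
python3 - <<'E'
from h import *
for n in("top","scene"):
    im=dict(np.load(n+"0.npz"));W=cloud(im);L=(W-O)@RL
    m=(L[...,2]>.035)&(L[...,2]<.075)&(L[...,0]<-.09)&(L[...,0]>-.18)&(abs(L[...,1])<.08)
    P=L[m];print(n,m.sum(),np.percentile(P,[0,2,10,50,90,98,100],axis=0).round(4).tolist())
    d=m&(im["frame"].max(-1)<60);P=L[d];print(d.sum(),np.percentile(P,[0,10,50,90,100],axis=0).round(4).tolist())
    m=(L[...,2]>.1)&(L[...,2]<.2)&(abs(L[...,0])<.06)&(abs(L[...,1])<.05);P=L[m]
    # axis points projected along nipple axis
    a=np.array([-np.sin(.5),0,np.cos(.5)])
    h=P@a; print("nip L", [ (round(float(c),3),(P[abs(h-c)<.003].mean(0)).round(4).tolist(),int((abs(h-c)<.003).sum())) for c in np.arange(.08,.13,.006)])
go(O+RL@[-.19,0,.045])
E
```

```text
top 580 [[-0.1279, -0.0621, 0.0352], [-0.1269, -0.057, 0.0376], [-0.1235, -0.0479, 0.0432], [-0.1105, -0.0006, 0.0542], [-0.0933, 0.0457, 0.0649], [-0.0906, 0.0568, 0.0666], [-0.09, 0.0595, 0.0677]]
238 [[-0.1258, -0.0579, 0.0352], [-0.1242, -0.0403, 0.0403], [-0.1176, -0.0001, 0.0515], [-0.1057, 0.0406, 0.0553], [-0.0906, 0.0591, 0.0634]]
nip L [(0.08, [0.0258, -0.0007, 0.1047], 7), (0.086, [0.0233, 0.0034, 0.1112], 7), (0.092, [0.0192, 0.0007, 0.1158], 15), (0.098, [0.0158, -0.0003, 0.1194], 37), (0.104, [0.0114, -0.0001, 0.1249], 22), (0.11, [0.0074, -0.0001, 0.1298], 4), (0.116, [0.0048, -0.0019, 0.1351], 6), (0.122, [0.0019, -0.0001, 0.1378], 3), (0.128, [nan, nan, nan], 0)]
scene 751 [[-0.1277, -0.0598, 0.035], [-0.1271, -0.054, 0.0364], [-0.1245, -0.045, 0.0401], [-0.1142, 0.0092, 0.0519], [-0.0923, 0.0532, 0.0626], [-0.0904, 0.0618, 0.064], [-0.09, 0.0636, 0.0654]]
248 [[-0.1277, -0.0502, 0.035], [-0.1268, -0.0293, 0.0416], [-0.1212, 0.0081, 0.0511], [-0.0957, 0.0522, 0.0535], [-0.0903, 0.0615, 0.0554]]
nip L [(0.08, [0.0225, 0.007, 0.1029], 12), (0.086, [0.0181, 0.0074, 0.1074], 14), (0.092, [0.0135, 0.0062, 0.1127], 36), (0.098, [0.0123, 0.006, 0.1181], 28), (0.104, [0.0093, 0.0039, 0.1228], 25), (0.11, [0.0063, 0.0024, 0.1286], 5), (0.116, [0.0029, 0.0021, 0.134], 7), (0.122, [-0.0001, 0.0044, 0.1358], 1), (0.128, [nan, nan, nan], 0)]
pos [ 0.2251 -0.5826  0.226 ] shift [ 11.22 -11.82   7.26] shift after turn [  8.02 -14.2    7.24] turn [-0.01  0.    1.63] F [0.1 0.7 0.4] t 0.1<stdin>:10: RuntimeWarning: Mean of empty slice.
  ret = um.true_divide(
```

>>> {"name": "arm_command", "arguments": {
  "dp": [
    [0.6, -1, 0],
    [0.6, -1, 0],
    [0.6, -1, 0],
    [0.6, -1, 0],
    [0.6, -1, 0],
    [0.6, -1, 0],
    [0.6, -1, 0],
    [0.6, -1, 0],
    [0.6, -1, 0],
    [0.6, -1, 0]
  ],
  "angular": [
    [0, 0, 0.4],
    [0, 0, 0.4],
    [0, 0, 0.4],
    [0, 0, 0.4],
    [0, 0, 0],
    [0, 0, 0],
    [0, 0, 0],
    [0, 0, 0],
    [0, 0, 0],
    [0, 0, 0]
  ],
  "claw": [0, 0, 0, 0, 0, 0, 0, 0, 0, 0],
  "force": 20
}}

```text
clock: 1.1
position: [0.3255, -0.309, 0.2265]
ee_rot: [-3.135, -0.202, 0.001]
force: [1.2, 0.4, -0.3]
width: 0.178
gripper_force: 0.0
```

```bash
python3 -c "
from h import *
go(O+RL@[-.19,0,.045])"
```

```text
pos [ 0.3255 -0.309   0.2265] shift [ 2.7  -3.82  7.26] shift after turn [ 2.68 -3.84  7.26] turn [-0.    0.    0.03] F [ 1.2  0.4 -0.3] t 1.1
```

>>> {"name": "arm_command", "arguments": {
  "dp": [
    [0.2, -0.6, 0.8],
    [0.2, -0.6, 0.8],
    [0.2, -0.6, 0.8],
    [0.2, -0.6, 0.8],
    [0.2, -0.5, 0.8],
    [0.2, -0.5, 0.8],
    [0.2, 0, 0.8],
    [0.2, 0, 0.8],
    [0.2, 0, 0.6],
    [0, 0, 0]
  ],
  "angular": [
    [0, 0, 0],
    [0, 0, 0],
    [0, 0, 0],
    [0, 0, 0],
    [0, 0, 0],
    [0, 0, 0],
    [0, 0, 0],
    [0, 0, 0],
    [0, 0, 0],
    [0, 0, 0]
  ],
  "claw": [0, 0, 0, 0, 0, 0, 0, 0, 0, 0]
}}

```text
clock: 2.1
position: [0.3585, -0.2195, 0.0502]
ee_rot: [-3.133, -0.203, 0.004]
force: [-0.5, -0.3, 0.0]
width: 0.003
gripper_force: 0.0
```

```bash
python3 -c "
from h import *
go(O+RL@[-.0995,0,.045])"
```

```text
pos [ 0.3585 -0.2195  0.0502] shift [ 4.55 -0.42  0.2 ] shift after turn [ 4.55 -0.45  0.21] turn [-0.01  0.02  0.04] F [-0.5 -0.3  0. ] t 2.1
```

>>> {"name": "arm_command", "arguments": {
  "dp": [
    [0.6, -0.2, 0.2],
    [0.6, -0.2, 0],
    [0.6, 0, 0],
    [0.4, 0, 0],
    [0.4, 0, 0],
    [0.4, 0, 0],
    [0.4, 0, 0],
    [0.4, 0, 0],
    [0.4, 0, 0],
    [0.2, 0, 0]
  ],
  "angular": [
    [0, 0, 0],
    [0, 0, 0],
    [0, 0, 0],
    [0, 0, 0],
    [0, 0, 0],
    [0, 0, 0],
    [0, 0, 0],
    [0, 0, 0],
    [0, 0, 0],
    [0, 0, 0]
  ],
  "claw": [0, 0, 0, 0, 0, 0, 0, 0, 0, 0]
}}

```text
clock: 3.1
position: [0.4674, -0.1962, 0.0465]
ee_rot: [3.135, 0.202, -0.001]
force: [-1.4, -2.3, 0.8]
width: 0.005
gripper_force: 0.8
```

```bash
python3 -c "
from h import *
go(O+RL@[-.0995,0,.045])"
```

```text
pos [ 0.4674 -0.1962  0.0465] shift [ 0.11 -0.06  0.06] shift after turn [ 0.11 -0.06  0.06] turn [-0.    0.    0.03] F [-1.4 -2.3  0.8] t 3.1
```

Close to home; press further, watching the force.

>>> {"name": "arm_command", "arguments": {
  "dp": [
    [0.1, 0, 0],
    [0.1, 0, 0],
    [0.1, 0, 0],
    [0, 0, 0],
    [0, 0, 0]
  ],
  "angular": [
    [0, 0, 0],
    [0, 0, 0],
    [0, 0, 0],
    [0, 0, 0],
    [0, 0, 0]
  ],
  "claw": [0, 0, 0, 0, 0]
}}

```text
clock: 3.6
position: [0.4689, -0.1959, 0.046]
ee_rot: [-3.134, -0.199, 0.014]
force: [-16.2, -1.7, 12.2]
width: 0.005
gripper_force: 8.3
```

```bash
python3 -c "
from h import *
go(O+RL@[-.0995,0,.045])"
```

```text
pos [ 0.4689 -0.1959  0.046 ] shift [ 0.05 -0.06  0.04] shift after turn [ 0.05 -0.06  0.04] turn [-0.01  0.06  0.02] F [-16.2  -1.7  12.2] t 3.6
```

>>> {"name": "arm_command", "arguments": {
  "dp": [
    [-0.6, 0, 0],
    [-0.8, 0, 0],
    [-0.4, 0, -0.9],
    [0, 0, -1],
    [0, -0.4, -1],
    [0, -0.8, -1],
    [0, -1, -1],
    [0, -1, -1],
    [0.5, -1, -1],
    [0.5, -1, 0]
  ],
  "angular": [
    [0, 0, 0],
    [0, 0, 0],
    [0, 0, 0],
    [0, 0, 0],
    [0, 0, 0],
    [0, 0, 0],
    [0, 0, 0],
    [0, 0, 0],
    [0, 0, 0],
    [0, 0, 0]
  ],
  "claw": [0, 0, 0, 0, 0, 1, 1, 1, 1, 1]
}}

```text
clock: 4.6
position: [0.4401, -0.0677, 0.2227]
ee_rot: [3.134, 0.202, 0.01]
force: [-0.2, -0.9, 0.3]
width: 0.395
gripper_force: 0.0
```

```bash
python3 - <<'E'
from h import *
import warnings;warnings.simplefilter("ignore")
for n in("top","scene"):
    im=arm.get_image(n);np.savez(f"{n}1.npz",**im);cv2.imwrite(f"pics/{n}1.png",im["frame"][...,::-1])
    W=cloud(im);L=(W-O)@RL
    m=(L[...,2]>.04)&(L[...,2]<.056)&(L[...,0]<-.06)&(L[...,0]>-.18)&(abs(L[...,1])<.03)
    P=L[m];print(n,m.sum(),np.percentile(P[:,0],[0,2,10,50]).round(4))
go([.618,.151,.16])
E
```

```text
top 116 [-0.0904 -0.0902 -0.0889 -0.0849]
scene 197 [-0.0902 -0.09   -0.0895 -0.0847]
pos [ 0.4398 -0.0649  0.2205] shift [ 8.21 -7.61  2.46] shift after turn [ 8.14 -7.69  2.42] turn [-0.01 -0.03  0.07] F [0.6 0.5 0.8] t 4.7
```

View pics/scene1.png

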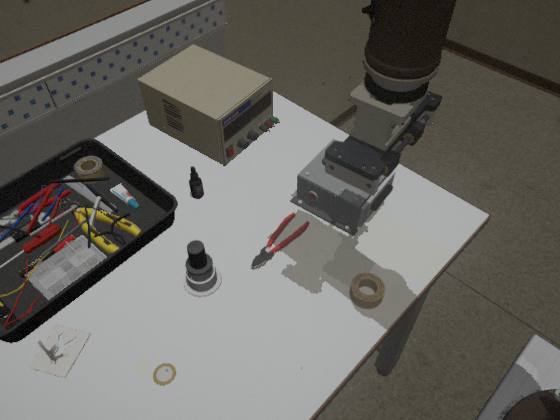

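The drawer ledge is at 90 mm ahead of the origin, so it is home. The scene view shows the gripper at (375,150), clear of the lubricator; the coupler at (200,265) is untouched. On to the coupler.

>>> {"name": "arm_command", "arguments": {
  "dp": [
    [0.9, -0.8, 0],
    [0.9, -0.8, 0],
    [0.9, -0.8, 0.2],
    [0.9, -0.8, 0.2],
    [0.9, -0.8, 0.3],
    [0.9, -0.8, 0.3],
    [0.9, -0.8, 0.3],
    [0.9, -0.8, 0.3],
    [0.8, -0.8, 0.3],
    [0, -0.4, 0.3]
  ],
  "angular": [
    [0, 0, 0],
    [0, 0, 0],
    [0, 0, 0],
    [0, 0, 0],
    [0, 0, 0],
    [0, 0, 0],
    [0, 0, 0],
    [0, 0, 0],
    [0, 0, 0],
    [0, 0, 0]
  ],
  "claw": [1, 1, 1, 1, 1, 1, 1, 1, 1, 1]
}}

```text
clock: 5.7
position: [0.6134, 0.1474, 0.1631]
ee_rot: [-3.134, -0.204, -0.001]
force: [0.2, -0.3, 0.0]
width: 1.001
gripper_force: 0.0
```

>>> {"name": "arm_command", "arguments": {
  "dp": [
    [0, 0, 0],
    [0, 0, 0]
  ],
  "angular": [
    [0, 0, 0],
    [0, 0, 0]
  ],
  "claw": [1, 1]
}}

```text
clock: 5.9
position: [0.6112, 0.1442, 0.1639]
ee_rot: [3.134, 0.202, -0.002]
force: [0.3, -0.9, 0.6]
width: 0.999
gripper_force: 0.0
```

```bash
python3 -c "
from h import *
go([.618,.151,.0575])"
```

```text
pos [0.6112 0.1442 0.1639] shift [ 0.31 -0.24  4.26] shift after turn [ 0.3  -0.24  4.26] turn [0.01 0.01 0.03] F [ 0.3 -0.9  0.6] t 5.9
```

>>> {"name": "arm_command", "arguments": {
  "dp": [
    [0.3, -0.3, 0],
    [0, 0, 0.7],
    [0, 0, 0.7],
    [0, 0, 0.7],
    [0, 0, 0.7],
    [0, 0, 0.7],
    [0, 0, 0.4],
    [0, 0, 0.2],
    [0, 0, 0],
    [0, 0, 0]
  ],
  "angular": [
    [0, 0, 0],
    [0, 0, 0],
    [0, 0, 0],
    [0, 0, 0],
    [0, 0, 0],
    [0, 0, 0],
    [0, 0, 0],
    [0, 0, 0],
    [0, 0, 0],
    [0, 0, 0]
  ],
  "claw": [1, 1, 1, 1, 1, 1, 1, 1, 1, 1]
}}

```text
clock: 6.9
position: [0.6188, 0.1537, 0.0625]
ee_rot: [-3.135, -0.202, -0.002]
force: [1.1, -0.3, 0.4]
width: 1.0
gripper_force: 0.0
```

```bash
python3 -c "
from h import *
go([.618,.151,.0575])"
```

```text
pos [0.6188 0.1537 0.0625] shift [-0.05  0.1   0.2 ] shift after turn [-0.05  0.1   0.2 ] turn [-0.   -0.01  0.03] F [ 1.1 -0.3  0.4] t 6.9
```

>>> {"name": "arm_command", "arguments": {
  "dp": [
    [0, 0.1, 0.1],
    [0, 0, 0.1],
    [0, 0, 0],
    [0, 0, 0],
    [0, 0, 0],
    [0, 0, 0],
    [0, 0, 0],
    [0, 0, 0],
    [0, 0, 0],
    [0, 0, 0]
  ],
  "angular": [
    [0, 0, 0],
    [0, 0, 0],
    [0, 0, 0],
    [0, 0, 0],
    [0, 0, 0],
    [0, 0, 0],
    [0, 0, 0],
    [0, 0, 0],
    [0, 0, 0],
    [0, 0, 0]
  ],
  "claw": [1, 1, 0.2, 0.2, 0.2, 0.2, 0.2, 0.2, 0.2, 0.2],
  "force": 45
}}

```text
clock: 7.9
position: [0.6186, 0.1511, 0.0567]
ee_rot: [3.135, 0.202, -0.0]
force: [0.3, -0.7, 0.0]
width: 0.351
gripper_force: 0.0
```

>>> {"name": "arm_command", "arguments": {
  "dp": [
    [0, 0, 0],
    [0, 0, 0],
    [0, 0, 0],
    [0, 0, 0]
  ],
  "angular": [
    [0, 0, 0],
    [0, 0, 0],
    [0, 0, 0],
    [0, 0, 0]
  ],
  "claw": [0, 0, 0, 0]
}}

```text
clock: 8.3
position: [0.6186, 0.1512, 0.0567]
ee_rot: [3.135, 0.202, -0.0]
force: [0.4, -0.5, 0.6]
width: 0.297
gripper_force: 45.0
```

>>> {"name": "arm_command", "arguments": {
  "dp": [
    [0, 0, -0.5],
    [0, 0, -1],
    [0, 0, -1],
    [0, 0, -1],
    [0, 0, -1],
    [0, 0, -1],
    [0, 0, -1],
    [0, 0, -1],
    [0, 0.5, -0.5],
    [0, 1, 0]
  ],
  "angular": [
    [0, 0, 0],
    [0, 0, 0],
    [0, 0, 0],
    [0, 0, 0],
    [0, 0, 0],
    [0, 0.6, 0],
    [0, 0.6, 0],
    [0, 0.6, 0],
    [0, 0.6, 0],
    [0, 0.6, 0]
  ],
  "claw": [0, 0, 0, 0, 0, 0, 0, 0, 0, 0]
}}

```text
clock: 9.3
position: [0.6137, 0.1153, 0.2597]
ee_rot: [-3.023, -0.201, -0.705]
force: [2.1, -0.9, -2.2]
width: 0.3
gripper_force: 45.0
```

```bash
cat >> h.py <<'E'
C=O+RL@[.0222,0,.0975]
def hov(d): go(C+AX*(d+.0527),.5)
E
python3 -c "
from h import *
print(C);hov(.1)"
```

```text
[ 0.59072954 -0.17925425  0.0975    ]
pos [0.6137 0.1153 0.2597] shift [-5.33 11.53 -1.39] shift after turn [-5.19 11.58 -1.55] turn [-0.03  0.28  0.05] F [ 2.1 -0.9 -2.2] t 9.3
```

>>> {"name": "arm_command", "arguments": {
  "dp": [
    [-0.5, 1, -0.15],
    [-0.5, 1, -0.15],
    [-0.5, 1, -0.15],
    [-0.5, 1, -0.15],
    [-0.5, 1, -0.15],
    [-0.5, 1, -0.15],
    [-0.5, 1, -0.15],
    [-0.5, 1, -0.15],
    [-0.5, 1, -0.15],
    [-0.5, 1, -0.15]
  ],
  "angular": [
    [0, 0.3, 0],
    [0, 0, 0],
    [0, 0, 0],
    [0, 0, 0],
    [0, 0, 0],
    [0, 0, 0],
    [0, 0, 0],
    [0, 0, 0],
    [0, 0, 0],
    [0, 0, 0]
  ],
  "claw": [0, 0, 0, 0, 0, 0, 0, 0, 0, 0]
}}

```text
clock: 10.3
position: [0.518, -0.1524, 0.2307]
ee_rot: [-3.009, -0.195, -0.761]
force: [-0.1, 0.2, -1.5]
width: 0.298
gripper_force: 45.0
```

>>> {"name": "arm_command", "arguments": {
  "dp": [
    [0, 0.5, 0],
    [0, 0, 0],
    [0, 0, 0],
    [0, 0, 0]
  ],
  "angular": [
    [0, 0, 0],
    [0, 0, 0],
    [0, 0, 0],
    [0, 0, 0]
  ],
  "claw": [0, 0, 0, 0]
}}

```text
clock: 10.7
position: [0.5203, -0.1627, 0.2302]
ee_rot: [-3.009, -0.197, -0.76]
force: [-0.5, -0.2, -1.5]
width: 0.298
gripper_force: 45.0
```

```bash
python3 -c "
from h import *
hov(.06)"
```

```text
pos [ 0.5203 -0.1627  0.2302] shift [-0.16  1.01  1.45] shift after turn [-0.17  1.01  1.45] turn [-0.02  0.03  0.04] F [-0.5 -0.2 -1.5] t 10.7
```

>>> {"name": "arm_command", "arguments": {
  "dp": [
    [-0.2, 0.5, 0.4],
    [0, 0.5, 0.5],
    [0, 0, 0.5],
    [0, 0, 0],
    [0, 0, 0],
    [0, 0, 0]
  ],
  "angular": [
    [0, 0, 0],
    [0, 0, 0],
    [0, 0, 0],
    [0, 0, 0],
    [0, 0, 0],
    [0, 0, 0]
  ],
  "claw": [0, 0, 0, 0, 0, 0]
}}

```text
clock: 11.3
position: [0.5357, -0.1864, 0.1972]
ee_rot: [-3.009, -0.196, -0.761]
force: [-0.8, 0.6, -2.8]
width: 0.297
gripper_force: 45.0
```

```bash
python3 - <<'E'
from h import *
hov(.05)
for n in("top","scene"):
    im=arm.get_image(n);np.savez(f"{n}2.npz",**im)
    c=C+AX*.05;q=im["R"]@c+im["t"];x,y=q[:2]/q[2];s=1+im["k1"]*(x*x+y*y);u,v=int(im["K"][0,0]*x*s+im["K"][0,2]),int(im["K"][1,1]*y*s+im["K"][1,2])
    print(n,u,v)
    f=im["frame"][max(v-50,0):v+50,u-65:u+65,::-1];cv2.imwrite(f"pics/{n}2.png",cv2.resize(f,None,fx=6,fy=6,interpolation=2))
E
```

```text
pos [ 0.5357 -0.1864  0.1972] shift [ 0.04 -0.01  0.46] shift after turn [ 0.04 -0.01  0.46] turn [-0.02  0.03  0.04] F [-0.8  0.6 -2.8] t 11.3
top 367 219
scene 350 141
```

View pics/scene2.png

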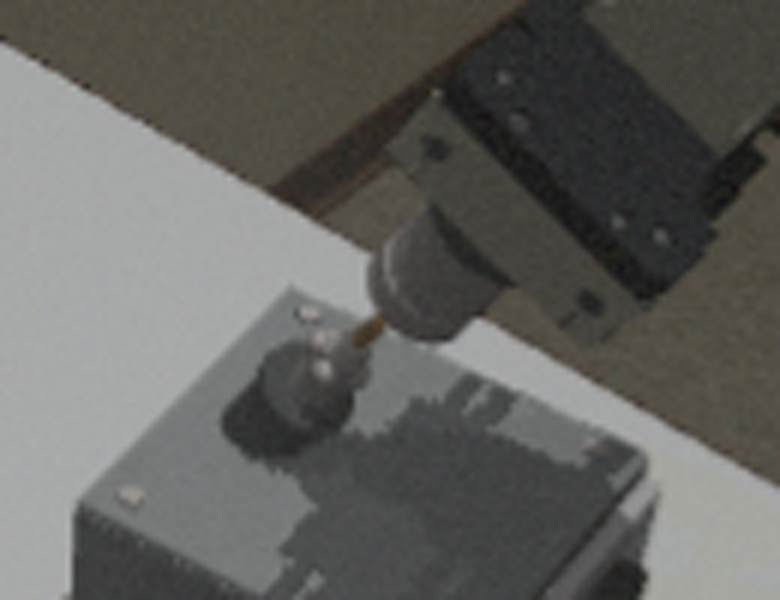

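View pics/top2.png

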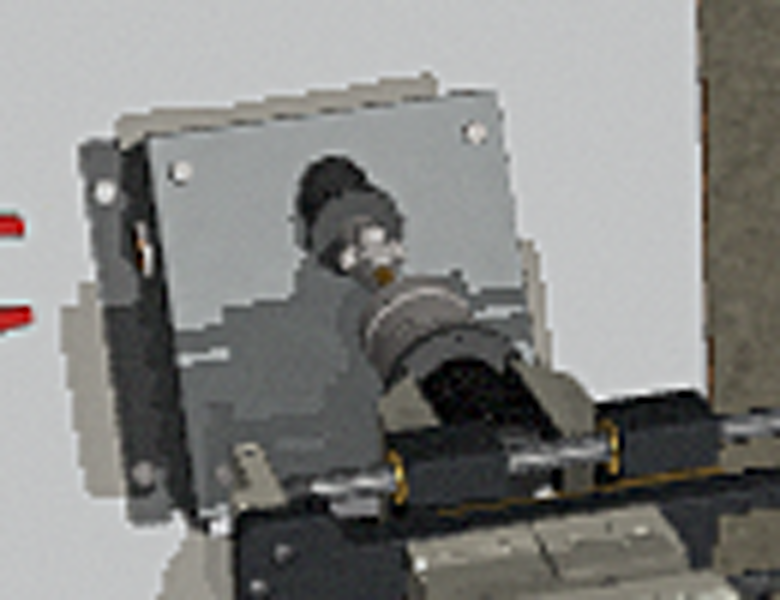

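The scene view shows the pin tip at crop (375,330) just below the mouth at (405,310). In the top view the pin is at (385,275) and the mouth edge near (415,300), a few mm off to the right. I'll measure both against each other from depth, fitting circles of known radius.

```bash
python3 - <<'E'
from h import *
from scipy.optimize import least_squares
N=np.stack([RL@[np.cos(.5),0,np.sin(.5)],RL@[0,1,0],AX],1)
def fit(P,r):
    f=least_squares(lambda c:np.hypot(P[:,0]-c[0],P[:,1]-c[1])-r,[0,0],loss="soft_l1",f_scale=.001)
    return (f.x*1000).round(1),len(P),round(float(np.median(abs(f.fun)))*1000,2)
for n in("top","scene"):
  for k in (0,2):
    im=dict(np.load(f"{n}{k}.npz"));P=((cloud(im)-C)@N).reshape(-1,3);P=P[np.isfinite(P).all(1)]
    rad=np.hypot(P[:,0],P[:,1])
    def sel(a,b,r):return P[(P[:,2]>a)&(P[:,2]<b)&(rad<r)]
    # disc face of collar
    print(n,k,"stem",fit(sel(.004,.013,.013),.008),"stem2",fit(sel(.02,.025,.013),.008),"pin",fit(sel(.034,.043,.008),.003),
      "pin zmax",P[(rad<.007)&(P[:,2]>.03)&(P[:,2]<.049),2].max().round(4) if k==0 else "")
    q=sel(-.012,.006,.019);q=q[np.hypot(q[:,0],q[:,1])>.0095]; print("  collar hist",np.histogram(q[:,2],np.arange(-.012,.0065,.002))[0])
    if k==2:
        print("  barrel",fit(sel(.063,.10,.024),.018),"low",fit(sel(.063,.08,.024),.018),"hi",fit(sel(.08,.10,.024),.018))
s=arm.observe();print("tcp N",((s["position"]-C)@N*1000).round(1), "tool z in N",(N.T@Ro.from_rotvec(s["ee_rot"]).as_matrix()[:,2]).round(3))
E
```

```text
top 0 stem (array([ 1.1, -1.3]), 9, 0.46) stem2 (array([ 1.5, -1.5]), 33, 0.89) pin (array([ 0.8, -1.3]), 9, 0.26) pin zmax 0.0457
  collar hist [ 3  0  1  5 16 48 31  2  0]
top 2 stem (array([ 1. , -1.8]), 10, 0.42) stem2 (array([ 1.1, -1.5]), 31, 0.85) pin (array([ 1.2, -1.9]), 5, 0.2) pin zmax 
  collar hist [ 2  0  2  3 20 48 30  3  0]
  barrel (array([-0.7, -1.5]), 180, 0.41) low (array([-0.9, -1.6]), 83, 0.38) hi (array([-0.6, -1.4]), 97, 0.41)
scene 0 stem (array([0.9, 1. ]), 18, 0.94) stem2 (array([1.2, 0.4]), 27, 1.03) pin (array([-0.9,  0.8]), 10, 0.43) pin zmax 0.0443
  collar hist [ 5  3  5 11 65 36  4  1  0]
scene 2 stem (array([1. , 0.9]), 18, 0.77) stem2 (array([1.1, 0.3]), 31, 1.16) pin (array([-0.5,  0.3]), 14, 0.49) pin zmax 
  collar hist [ 2  1  9 19 53 42  3  0  1]
  barrel (array([-1. ,  0.4]), 282, 0.5) low (array([-1.1,  0.2]), 128, 0.6) hi (array([-1. ,  0.5]), 154, 0.5)
tcp N [ -0.8  -0.8 114.3] tool z in N [-0.004  0.002 -1.   ]
```

>>> {"name": "arm_command", "arguments": {
  "dp": [
    [0.07, 0, 0],
    [0, 0, 0.2],
    [0, 0, 0.2],
    [0, 0, 0.2],
    [0, 0, 0.2],
    [0, 0, 0.2],
    [0, 0, 0.2],
    [0, 0, 0.2],
    [0, 0, 0],
    [0, 0, 0]
  ],
  "angular": [
    [0, 0, 0],
    [0, 0, 0],
    [0, 0, 0],
    [0, 0, 0],
    [0, 0, 0],
    [0, 0, 0],
    [0, 0, 0],
    [0, 0, 0],
    [0, 0, 0],
    [0, 0, 0]
  ],
  "claw": [0, 0, 0, 0, 0, 0, 0, 0, 0, 0]
}}

```text
clock: 12.4
position: [0.5536, -0.1849, 0.1667]
ee_rot: [-3.009, -0.194, -0.76]
force: [0.8, 0.4, -1.7]
width: 0.294
gripper_force: 45.0
```

```bash
cat >> h.py <<'E'
N=np.stack([RL@[np.cos(.5),0,np.sin(.5)],RL@[0,1,0],AX],1)
def st():
    s=arm.observe();R=Ro.from_rotvec(s["ee_rot"]).as_matrix()
    print("mouth N mm",((s["position"]+R[:,2]*.0527-C)@N*1000).round(1),"z",(N.T@R[:,2]).round(3),"F in N",(s["force"]@N).round(1),"tq",s["ft_torque"].round(2),s["clock"],s["width"])
E
python3 -c "
from h import *
st()"
```

```text
mouth N mm [-0.1 -0.9 26. ] z [-0.005  0.002 -1.   ] F in N [-0.1  0.3 -1.9] tq [-0.1   0.73 -0.03] 12.4 0.2938935803683827
```

>>> {"name": "arm_command", "arguments": {
  "dp": [
    [0.04, 0, 0.1],
    [0, 0, 0.1],
    [0, 0, 0.1],
    [0, 0, 0.1],
    [0, 0, 0.1],
    [0, 0, 0.1],
    [0, 0, 0.1],
    [0, 0, 0.1],
    [0, 0, 0],
    [0, 0, 0]
  ],
  "angular": [
    [0, 0, 0],
    [0, 0, 0],
    [0, 0, 0],
    [0, 0, 0],
    [0, 0, 0],
    [0, 0, 0],
    [0, 0, 0],
    [0, 0, 0],
    [0, 0, 0],
    [0, 0, 0]
  ],
  "claw": [0, 0, 0, 0, 0, 0, 0, 0, 0, 0]
}}

```text
clock: 13.4
position: [0.5639, -0.1836, 0.1496]
ee_rot: [-3.009, -0.194, -0.76]
force: [-2.0, 0.7, -0.7]
width: 0.3
gripper_force: 45.0
```

```bash
python3 -c "
from h import *
st()"
```

```text
mouth N mm [ 0.9 -0.8  6.1] z [-0.005  0.002 -1.   ] F in N [-2.   1.   0.3] tq [0.1  1.13 0.1 ] 13.4 0.3002200731864425
```

>>> {"name": "arm_command", "arguments": {
  "dp": [
    [0, 0, 0.08],
    [0, 0, 0.08],
    [0, 0, 0.08],
    [0, 0, 0.08],
    [0, 0, 0],
    [0, 0, 0]
  ],
  "angular": [
    [0, 0, 0],
    [0, 0, 0],
    [0, 0, 0],
    [0, 0, 0],
    [0, 0, 0],
    [0, 0, 0]
  ],
  "claw": [0, 0, 0, 0, 0, 0]
}}

```text
clock: 14.0
position: [0.5677, -0.1832, 0.1429]
ee_rot: [-3.01, -0.194, -0.761]
force: [-6.0, 0.4, 6.5]
width: 0.301
gripper_force: 45.0
```

```bash
python3 -c "
from h import *
st()"
```

```text
mouth N mm [ 1.  -1.  -1.7] z [-0.005  0.002 -1.   ] F in N [-2.1  1.2  8.6] tq [0.27 1.23 0.21] 14.0 0.3014277059391766
```

>>> {"name": "arm_command", "arguments": {
  "dp": [
    [0, 0, 0.05],
    [0, 0, 0.04],
    [0, 0, 0.03],
    [0, 0, 0],
    [0, 0, 0],
    [0, 0, 0]
  ],
  "angular": [
    [0, 0, 0],
    [0, 0, 0],
    [0, 0, 0],
    [0, 0, 0],
    [0, 0, 0],
    [0, 0, 0]
  ],
  "claw": [0, 0, 0, 0, 0, 0]
}}

```text
clock: 14.6
position: [0.5681, -0.1833, 0.1425]
ee_rot: [-3.01, -0.194, -0.763]
force: [-35.9, 3.0, 46.3]
width: 0.296
gripper_force: 45.1
```

```bash
python3 - <<'E'
from h import *
st()
from scipy.optimize import least_squares
for n in("top","scene"):
    im=arm.get_image(n);P=((cloud(im)-C)@N).reshape(-1,3);P=P[np.isfinite(P).all(1)];rad=np.hypot(P[:,0],P[:,1])
    for a,b in((.008,.024),(.024,.038)):
        q=P[(P[:,2]>a)&(P[:,2]<b)&(rad<.024)]
        f=least_squares(lambda c:np.hypot(q[:,0]-c[0],q[:,1]-c[1])-.018,[0,0],loss="soft_l1",f_scale=.001);print(n,f.x*1000,len(q))
    q=P[(rad<.027)&(rad>.0205)&(P[:,2]<.07)&(P[:,2]>.03)];print("flange z",np.percentile(q[:,2]*1000,[2,10,50,90,98]).round(1))
    L=(cloud(im)-O)@RL;m=(L[...,2]>.04)&(L[...,2]<.056)&(L[...,0]<-.06)&(L[...,0]>-.18)&(abs(L[...,1])<.05);print("drawer",np.percentile(L[m][:,0],[1,5]) if m.any() else None)
    if n=="scene":cv2.imwrite("pics/s3.png",cv2.resize(im["frame"][100:220,270:430,::-1],None,fx=5,fy=5,interpolation=2))
E
```

```text
mouth N mm [ 1.3 -1.2 -2.2] z [-0.004  0.001 -1.   ] F in N [-8.8  7.4 57.5] tq [1.27 2.62 0.9 ] 14.6 0.29593273436335965
top [ 1.3303093  -2.39528932] 66
top [ 1.70145935 -2.22815922] 46
flange z [37.7 46.4 50.7 65.3 69. ]
drawer None
scene [ 1.12407144 -0.39562272] 100
scene [1.20324148 0.0355983 ] 72
flange z [42.9 43.  43.4 43.7 43.8]
drawer [-0.09008747 -0.08972363]
```

View pics/s3.png

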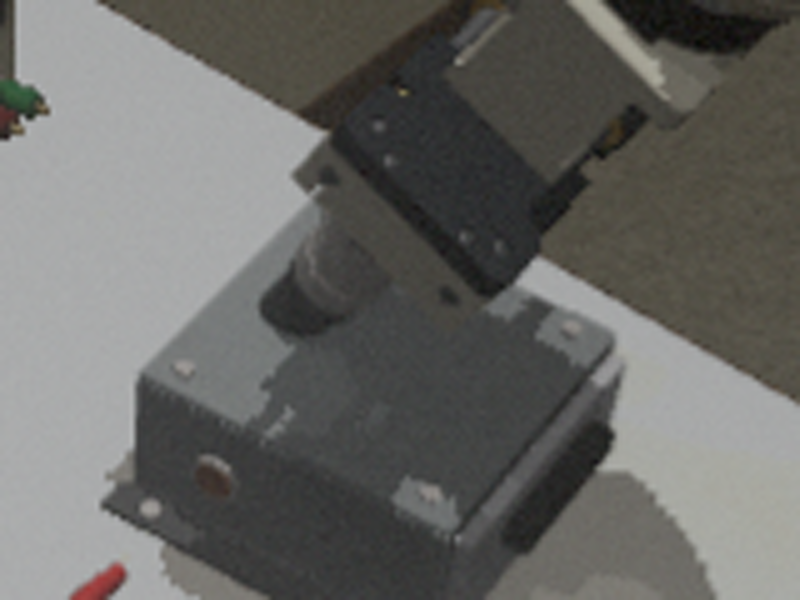

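The crop shows the coupler seated on the collar at (310,290), and the drawer shut at (560,490). The hard stop is reached at 57 N, so I'll ease off a little before handing in.

>>> {"name": "arm_command", "arguments": {
  "dp": [
    [0, 0, -0.06],
    [0, 0, 0],
    [0, 0, 0],
    [0, 0, 0],
    [0, 0, 0]
  ],
  "angular": [
    [0, 0, 0],
    [0, 0, 0],
    [0, 0, 0],
    [0, 0, 0],
    [0, 0, 0]
  ],
  "claw": [0, 0, 0, 0, 0]
}}

```text
clock: 15.2
position: [0.568, -0.1832, 0.1426]
ee_rot: [-3.01, -0.194, -0.762]
force: [-20.7, 1.8, 25.1]
width: 0.302
gripper_force: 45.0
```

```bash
python3 -c "
from h import *
st()"
```

```text
mouth N mm [ 1.2 -1.1 -2. ] z [-0.004  0.001 -1.   ] F in N [-5.7  4.3 31.8] tq [0.75 1.84 0.55] 15.2 0.30196770510815024
```

```bash
python3 -c "
from h import *
print(arm.sign_off())"
```

```text
the job is handed in; nothing more can be done
None
```

I handed the job in at about 15 s: the drawer is home, and the coupler is snapped onto the nipple and held pressed on its collar at about 32 N. The bottle, cutters and tape were left alone, and sign-off returned no verdict.

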